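# Rack the diamond core bits in order of size

## Task

Put the set of core bits away: the smallest and the largest already stand on the two end pegs of the wooden rack. Lower each of the four loose bits over one of the empty pegs between them, so that the whole row runs in order of diameter from the smallest to the largest, every bit upright, standing on the board and roughly centred on its peg. The diamond rims chip, so set the bits down gently instead of letting them drop, knock none over, and leave the two end bits where they are.

Things in the scene. Friction and masses are not known exactly. Their poses are not given: they have to be found in the camera images.
- bit_34: core bit, 34 mm outside diameter (bore 28 mm), 104 mm tall, about 160 g, standing loose on the bench. All six: yellow tube 62 mm high, open below, wall 3 mm; dark hex collar 25 mm wide (z 62-72 mm); grasp the bare round shank above it, 19 mm thick (z 72-104 mm). Origin: centre of the lower rim; z up to the shank.
- bit_42: core bit, 42 mm outside diameter (bore 36 mm), 104 mm tall, about 200 g, standing loose on the bench. All six: yellow tube 62 mm high, open below, wall 3 mm; dark hex collar 25 mm wide (z 62-72 mm); grasp the bare round shank above it, 19 mm thick (z 72-104 mm). Origin: centre of the lower rim; z up to the shank.
- bit_50: core bit, 50 mm outside diameter (bore 44 mm), 104 mm tall, about 240 g, standing loose on the bench. All six: yellow tube 62 mm high, open below, wall 3 mm; dark hex collar 25 mm wide (z 62-72 mm); grasp the bare round shank above it, 19 mm thick (z 72-104 mm). Origin: centre of the lower rim; z up to the shank.
- bit_58: core bit, 58 mm outside diameter (bore 52 mm), 104 mm tall, about 280 g, standing loose on the bench. All six: yellow tube 62 mm high, open below, wall 3 mm; dark hex collar 25 mm wide (z 62-72 mm); grasp the bare round shank above it, 19 mm thick (z 72-104 mm). Origin: centre of the lower rim; z up to the shank.
- bit_26: core bit, 26 mm outside diameter, the smallest; it stands on the peg at one end of the rack (either end) and stays there; 104 mm tall. All six: yellow tube 62 mm high, open below, wall 3 mm; dark hex collar 25 mm wide (z 62-72 mm); grasp the bare round shank above it, 19 mm thick (z 72-104 mm). Origin: centre of the lower rim; z up to the shank.
- bit_66: core bit, 66 mm outside diameter, the largest; it stands on the peg at one end of the rack (either end) and stays there; 104 mm tall. All six: yellow tube 62 mm high, open below, wall 3 mm; dark hex collar 25 mm wide (z 62-72 mm); grasp the bare round shank above it, 19 mm thick (z 72-104 mm). Origin: centre of the lower rim; z up to the shank.
- peg_1: empty peg of the rack, between an end peg and peg_2: pale dowel, 14 mm thick, 40 mm high, round top. Origin: its foot on the board's top, where a bit's rim comes to stand; z up, y along the row from peg_1 to peg_4. Rack: fixed dark brown board 450 x 88 mm, top 34 mm above the bench, six pegs in a row 74 mm apart, bits on both end pegs.
- peg_2: empty peg of the rack, between peg_1 and peg_3: pale dowel, 14 mm thick, 40 mm high, round top. Origin: its foot on the board's top, where a bit's rim comes to stand; z up, y along the row from peg_1 to peg_4. Rack: fixed dark brown board 450 x 88 mm, top 34 mm above the bench, six pegs in a row 74 mm apart, bits on both end pegs.
- peg_3: empty peg of the rack, between peg_2 and peg_4: pale dowel, 14 mm thick, 40 mm high, round top. Origin: its foot on the board's top, where a bit's rim comes to stand; z up, y along the row from peg_1 to peg_4. Rack: fixed dark brown board 450 x 88 mm, top 34 mm above the bench, six pegs in a row 74 mm apart, bits on both end pegs.
- peg_4: empty peg of the rack, between peg_3 and an end peg: pale dowel, 14 mm thick, 40 mm high, round top. Origin: its foot on the board's top, where a bit's rim comes to stand; z up, y along the row from peg_1 to peg_4. Rack: fixed dark brown board 450 x 88 mm, top 34 mm above the bench, six pegs in a row 74 mm apart, bits on both end pegs.

How it is judged:
At the end, for the whole second after the job is handed in: The four loose bits stand on the four inner pegs in order of diameter (34 mm next to the 26 mm bit, then 42, 50, and 58 mm next to the 66 mm bit), each axis within 12 mm of its peg's, rim within 6 mm of the board's top, all six bits within 0.1 rad of upright, released and at rest (((horizontal distance between bit_34 and peg_1 below 0.012 m and z of bit_34 in the frame of peg_1 between -0.006 and 0.006 m and horizontal distance between bit_42 and peg_2 below 0.012 m and z of bit_42 in the frame of peg_2 between -0.006 and 0.006 m and horizontal distance between bit_50 and peg_3 below 0.012 m and z of bit_50 in the frame of peg_3 between -0.006 and 0.006 m and horizontal distance between bit_58 and peg_4 below 0.012 m and z of bit_58 in the frame of peg_4 between -0.006 and 0.006 m and horizontal distance between bit_26 and peg_1 below 0.095 m) or (horizontal distance between bit_34 and peg_4 below 0.012 m and z of bit_34 in the frame of peg_4 between -0.006 and 0.006 m and horizontal distance between bit_42 and peg_3 below 0.012 m and z of bit_42 in the frame of peg_3 between -0.006 and 0.006 m and horizontal distance between bit_50 and peg_2 below 0.012 m and z of bit_50 in the frame of peg_2 between -0.006 and 0.006 m and horizontal distance between bit_58 and peg_1 below 0.012 m and z of bit_58 in the frame of peg_1 between -0.006 and 0.006 m and horizontal distance between bit_26 and peg_4 below 0.095 m)) and angle between each of bit_34, bit_42, bit_50, bit_58, bit_26, bit_66's own z axis and vertical below 0.1 rad and linear speed of each of bit_34, bit_42, bit_50, bit_58, bit_26, bit_66 below 0.02 m/s); the robot touches nothing.
It fails at once if an end bit was shifted by more than 15 mm (distance of any of bit_26, bit_66 from where it was at the start of the episode above 0.015 m).
It fails at once if a bit was knocked over (tilted by more than 0.7 rad) (angle between any of bit_34, bit_42, bit_50, bit_58, bit_26, bit_66's own z axis and vertical above 0.7 rad).
It fails at once if a bit was dropped on the rack: it came down within 20 mm of the board's top at more than 0.5 m/s ((horizontal distance between bit_34 and peg_1 below 0.03 m and z of bit_34 in the frame of peg_1 between -0.005 and 0.02 m and linear speed of bit_34 above 0.5 m/s) or (horizontal distance between bit_34 and peg_2 below 0.03 m and z of bit_34 in the frame of peg_2 between -0.005 and 0.02 m and linear speed of bit_34 above 0.5 m/s) or (horizontal distance between bit_34 and peg_3 below 0.03 m and z of bit_34 in the frame of peg_3 between -0.005 and 0.02 m and linear speed of bit_34 above 0.5 m/s) or (horizontal distance between bit_34 and peg_4 below 0.03 m and z of bit_34 in the frame of peg_4 between -0.005 and 0.02 m and linear speed of bit_34 above 0.5 m/s) or (horizontal distance between bit_42 and peg_1 below 0.03 m and z of bit_42 in the frame of peg_1 between -0.005 and 0.02 m and linear speed of bit_42 above 0.5 m/s) or (horizontal distance between bit_42 and peg_2 below 0.03 m and z of bit_42 in the frame of peg_2 between -0.005 and 0.02 m and linear speed of bit_42 above 0.5 m/s) or (horizontal distance between bit_42 and peg_3 below 0.03 m and z of bit_42 in the frame of peg_3 between -0.005 and 0.02 m and linear speed of bit_42 above 0.5 m/s) or (horizontal distance between bit_42 and peg_4 below 0.03 m and z of bit_42 in the frame of peg_4 between -0.005 and 0.02 m and linear speed of bit_42 above 0.5 m/s) or (horizontal distance between bit_50 and peg_1 below 0.03 m and z of bit_50 in the frame of peg_1 between -0.005 and 0.02 m and linear speed of bit_50 above 0.5 m/s) or (horizontal distance between bit_50 and peg_2 below 0.03 m and z of bit_50 in the frame of peg_2 between -0.005 and 0.02 m and linear speed of bit_50 above 0.5 m/s) or (horizontal distance between bit_50 and peg_3 below 0.03 m and z of bit_50 in the frame of peg_3 between -0.005 and 0.02 m and linear speed of bit_50 above 0.5 m/s) or (horizontal distance between bit_50 and peg_4 below 0.03 m and z of bit_50 in the frame of peg_4 between -0.005 and 0.02 m and linear speed of bit_50 above 0.5 m/s) or (horizontal distance between bit_58 and peg_1 below 0.03 m and z of bit_58 in the frame of peg_1 between -0.005 and 0.02 m and linear speed of bit_58 above 0.5 m/s) or (horizontal distance between bit_58 and peg_2 below 0.03 m and z of bit_58 in the frame of peg_2 between -0.005 and 0.02 m and linear speed of bit_58 above 0.5 m/s) or (horizontal distance between bit_58 and peg_3 below 0.03 m and z of bit_58 in the frame of peg_3 between -0.005 and 0.02 m and linear speed of bit_58 above 0.5 m/s) or (horizontal distance between bit_58 and peg_4 below 0.03 m and z of bit_58 in the frame of peg_4 between -0.005 and 0.02 m and linear speed of bit_58 above 0.5 m/s)).
It also fails if it takes over 80 s, if anything falls off the work surface, if the arm or the gripper's body presses on something with over 40 N, if the wrist force passes 120 N, or if a joint passes its speed limit or range.

## Robot

A 6-joint arm with a two-finger parallel gripper is mounted at the origin on a cart in front of the work surface, level with it; the furniture and walls round the work are solid. World frame = base frame: x ahead of the robot, y to its left, z up, the work surface at z = 0. Lengths are in m, angles in rad, forces in N, time in s.
With the tool pointing down it reaches from about 0.3 to 0.775 m from the base axis. Payload 14.6 kg.
Tool frame: the origin (TCP) lies midway between the tips of the shut fingers; the grasp point (between the pads) lies 19 mm behind it; z points along the fingers, y is the line along which they close (so a half turn about z gives the same grasp; the last joint's range is limited). The gripper opens to 94 mm and grips with 3 to 60 N. Pads are 16 mm wide; open, the fingers measure 119 mm over their backs; the gripper's body (75 mm by 177 mm) begins 78 mm behind the grasp point.
Start: joints at [-0.067, 0.3, 1.521, -0, 1.321, -0.067], TCP at [0.55, -0, 0.205] pointing down, gripper open.
Joint ranges: [-3.03, 3.03], [-0.79, 2.21], [0.23, 2.52], [-1.04, 4.18], [0, 3.07], [-2.55, 2.55]. Speed limits (rad/s): [2.22, 2.22, 2.57, 3.14, 3.14, 3.14].

## Interface

Orientations are given as [roll, pitch, yaw] about the fixed x, y, z axes, in that order (R = Rz(yaw) Ry(pitch) Rx(roll)).
In Python, from station import telemetry, optics, ctrl gives the robot as it stands.
- The arm moves only by the tool carry_out, never from a script. Its argument "plan" is a list that holds one entry, the list of rows, each a list of 7 numbers: the shift along the tool's x, y, z in mm, then the turn, a rotation vector about the tool's x, y, z in rad, then the finger opening in mm, from 0 to 94. A call has 1 to 20 rows; each row shifts and turns the commanded pose from where the row before left it, along the tool's axes as they then stand; what a row does not reach is not made up. A row lasts 1/12 s, in which the tool goes at most 41.7 mm and 7.16 degrees, less where a joint would pass 70% of its speed; a pose out of reach is approached as far as the arm can. A call with a gripper value outside its range is refused whole. The fingers move at their own pace and stop on an object; "squeeze" is the grip in N (left out, the last holds). Time passes only in rows, so rows that do not move let the fingers close. It gives the time, the measured TCP pose, the force, the opening and the grip force at its end, in the units of the state.
- telemetry.get_obs(): the state, without advancing time (a new reading comes with each control period).
- optics.camera(name): name is "scene" or "side" or "wrist"; returns a dict with "pixels" (420x560x3 uint8, red, green, blue), "intrinsics" (3x3 intrinsics, pixels), "dist_coeffs" ([k1, k2, p1, p2, k3] as OpenCV has them; the pictures are not rectified), "origin" and "rotation" of the camera in the world. Camera axes: x right, y down, z forward; pixel columns grow to the right and rows downward; lengths in m; the calibration is good to about 2 mm. A picture is of the moment at which its call begins. There is no depth.
- ctrl.hand_in(): hands the job in; it is judged then, once.
The state is a dict: "time_s": time; "qpos": joint angles; "joint_vel": joint speeds; "tau": joint torques, N m; "ee_pos": TCP position; "eef_rot": TCP orientation; "force": force on the tool from outside, world axes, zero at the start; "moment": the same for the moment, N m; "grip_width": finger opening in m; "grip_force": force on a finger pad.
Only numpy, scipy, OpenCV 4.12 (cv2) and the standard library are available. Lean on these libraries where they do the work, as an engineer would, in place of code of your own. Each camera call takes 0.05 s, during which the arm holds its last target. There are 200 camera calls.

## Working session

There is one attempt and no reset: what is moved stays moved. The work goes in short steps, Python scripts to look and compute and a tool call to move; the robot and the scene stay as the last step left them, time stands still between calls to the robot, and variables do not carry over. Pictures are saved under pics/ and viewed, at most 14 in all, crops included, and the job is handed in when it is done.

Besides the shell and the picture viewer there is one more tool, called after "Emit:" by a JSON object that holds its "method" and its "body", one argument or row to a line. carry_out: Moves the arm, as the interface text tells. Its arguments: {"type":"object","properties":{"plan":{"type":"array","items":{"type":"array","items":{"type":"array","items":{"type":"number"}}}},"squeeze":{"type":"number"}},"required":["plan"]}

```bash
mkdir -p pics
cat > h.py <<'E'
import numpy as np, cv2, pickle
from station import telemetry, optics, ctrl
def snap(name,tag):
    c=optics.camera(name); pickle.dump(c,open(f'pics/{tag}.pkl','wb'))
    cv2.imwrite(f'pics/{tag}.png',c['pixels'][:,:,::-1]); return c
def load(tag): return pickle.load(open(f'pics/{tag}.pkl','rb'))
def ray(c,uv):
    p=cv2.undistortPoints(np.array([[uv]],float),np.array(c['intrinsics'],float),np.array(c['dist_coeffs'],float))[0,0]
    d=np.array(c['rotation'])@[p[0],p[1],1]; return np.array(c['origin'],float),d/np.linalg.norm(d)
def tri(obs):
    A=np.zeros((3,3));b=np.zeros(3);R=[ray(c,uv) for c,uv in obs]
    for o,d in R:
        P=np.eye(3)-np.outer(d,d);A+=P;b+=P@o
    x=np.linalg.solve(A,b); return x.round(4),[round(1e3*np.linalg.norm(np.cross(x-o,d)),1) for o,d in R]
def atz(c,uv,z):
    o,d=ray(c,uv); return (o+d*(z-o[2])/d[2]).round(4)
def proj(c,X):
    R=np.array(c['rotation']);o=np.array(c['origin'])
    return cv2.projectPoints(np.array(X,float).reshape(-1,3)-o,cv2.Rodrigues(R.T)[0],np.zeros(3),np.array(c['intrinsics'],float),np.array(c['dist_coeffs'],float))[0][:,0].round(1)
E
python3 - <<'E'
from h import *
cs=[snap(n,n+'0') for n in('scene','side','wrist')]
for c in cs: print(c['origin'],np.round(c['rotation'],2).tolist(),np.round(c['intrinsics'],0).tolist())
print(telemetry.get_obs())
a=[c['pixels'][:,:,::-1] for c in cs]
for n,i in zip('abc',a): cv2.imwrite(f'pics/v{n}.png',cv2.resize(i,(800,600),interpolation=cv2.INTER_CUBIC))
E
```

```text
[ 0.02354243 -0.68995801  0.5774262 ] [-2.09, -0.0, -0.63] [[490.0, 0.0, 282.0], [0.0, 490.0, 216.0], [0.0, 0.0, 1.0]]
[ 0.0643295  -0.77236555  0.80977779] [-2.24, 0.02, -0.57] [[439.0, 0.0, 277.0], [0.0, 439.0, 211.0], [0.0, 0.0, 1.0]]
[0.54959963 0.06999816 0.38553214] [2.9, 0.0, 0.0] [[350.0, 0.0, 277.0], [0.0, 350.0, 210.0], [0.0, 0.0, 1.0]]
{'time_s': 0.15, 'qpos': array([-6.66491480e-02,  3.00347511e-01,  1.52145057e+00, -1.65939310e-06,
        1.32071377e+00, -6.66163462e-02]), 'joint_vel': array([ 1.85414618e-03, -2.32390326e-03, -2.06446773e-03, -1.12827987e-04,
       -4.03033867e-05,  1.29213543e-03]), 'tau': array([-2.50185103e-04, -5.31960297e+01, -3.52822959e+01,  7.07691838e-02,
        2.35654798e-02, -3.66386917e-05]), 'ee_pos': array([ 5.49789966e-01, -1.63816270e-05,  2.05009338e-01]), 'eef_rot': array([-3.14067539e+00, -5.95845050e-05,  1.57076391e+00]), 'force': array([ 0.03719299, -0.31289343,  0.33495272]), 'moment': array([0.0125926, 0.01387  , 0.0027688]), 'grip_force': 0.0, 'grip_width': 0.09440695555357091}
```

```bash
python3 - <<'E'
s=open('h.py').read()
s=s.replace("def snap(name,tag):\n    c=optics.camera(name);","from scipy.spatial.transform import Rotation as Ro\ndef snap(name,tag):\n    c=dict(optics.camera(name)); c['rotation']=Ro.from_euler('xyz',c['rotation']).as_matrix();")
open('h.py','w').write(s)
E
python3 - <<'E'
from h import *
for t in ('scene0','side0','wrist0'):
    c=load(t); c['rotation']=Ro.from_euler('xyz',c['rotation']).as_matrix(); pickle.dump(c,open(f'pics/{t}.pkl','wb'))
    print(c['rotation'][:,2].round(2), proj(c,[[.55,0,.205],[.55,0,0]]))
E
```

```text
[ 0.52  0.7  -0.49] [[290.2 161.2]
 [288.9 250.5]]
[ 0.41  0.67 -0.62] [[279.9 173.5]
 [281.  235.2]]
[-0.   -0.24 -0.97] [[278.2 253.2]
 [277.9 186.3]]
```

View pics/va.png

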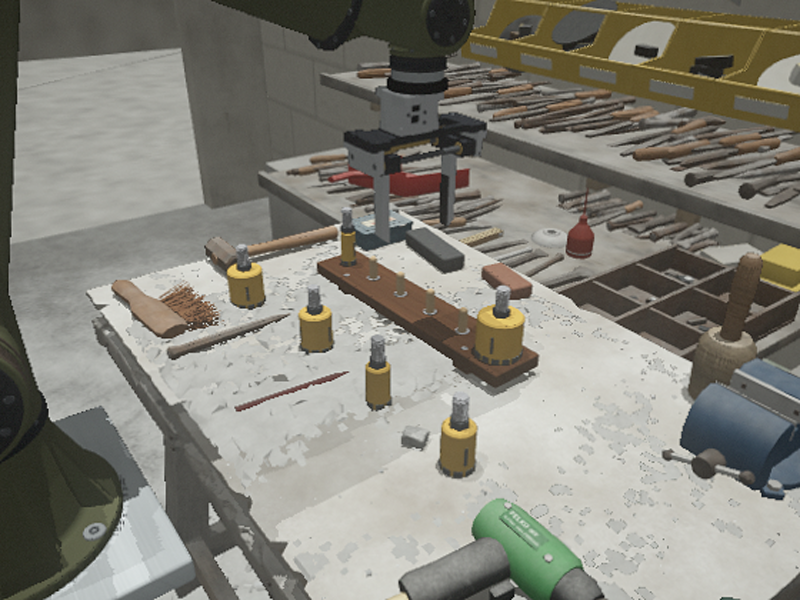

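View pics/vb.png

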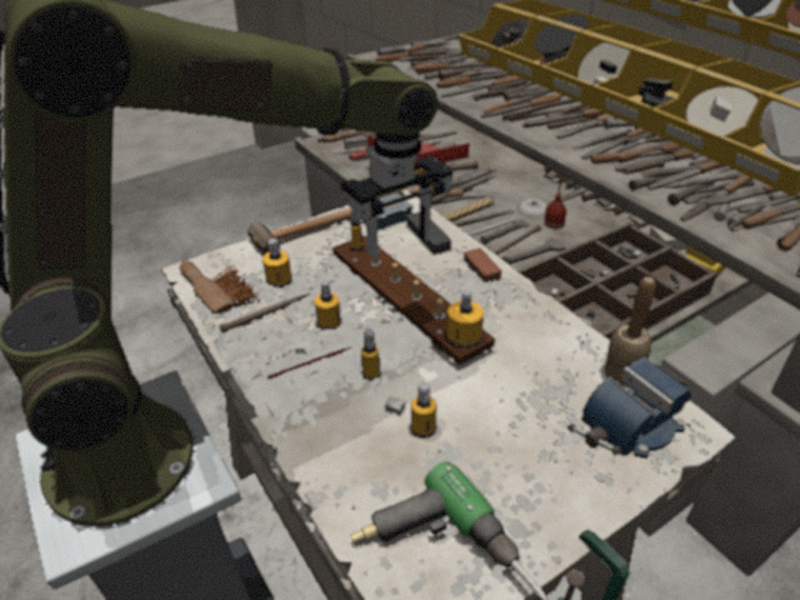

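View pics/vc.png

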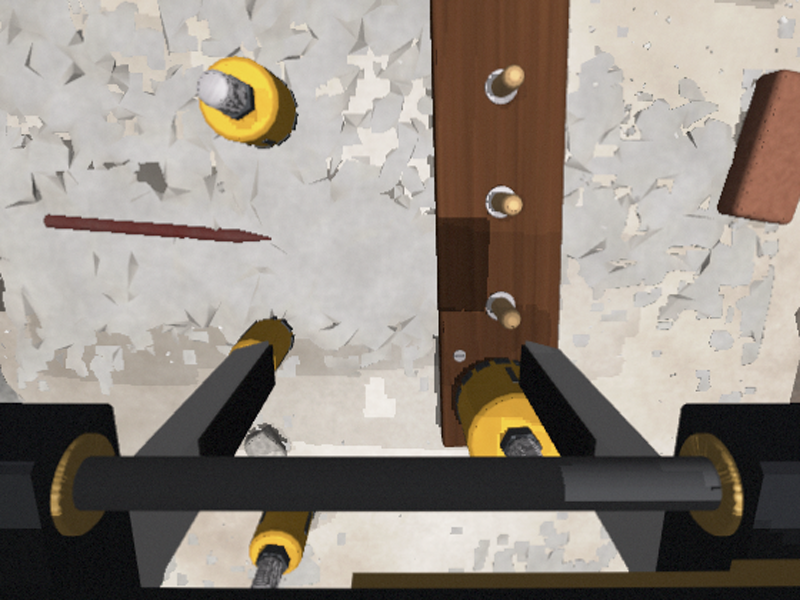

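Run:
```python
import cv2
a=cv2.imread('pics/scene0.png')[140:340,154:376]; cv2.imwrite('pics/ca.png',cv2.resize(a,None,fx=3,fy=3,interpolation=cv2.INTER_CUBIC))
a=cv2.imread('pics/side0.png')[140:315,175:375]; cv2.imwrite('pics/cb.png',cv2.resize(a,None,fx=3.4,fy=3.4,interpolation=cv2.INTER_CUBIC))
```

```text
(no output)
```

View pics/ca.png

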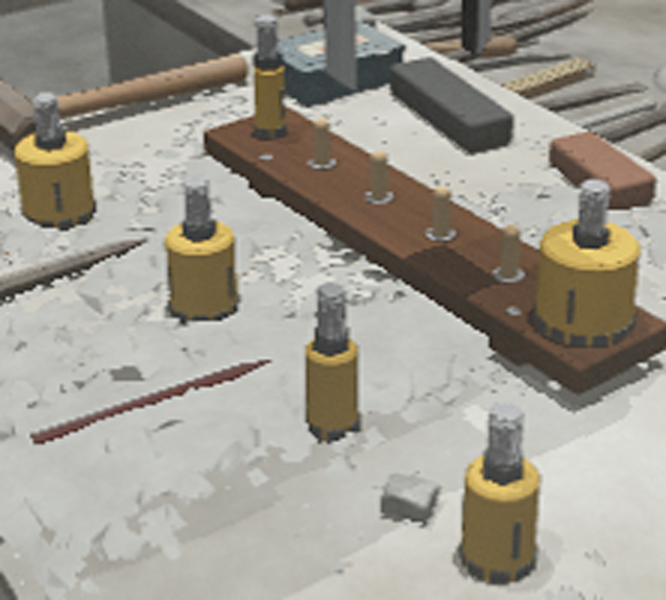

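View pics/cb.png

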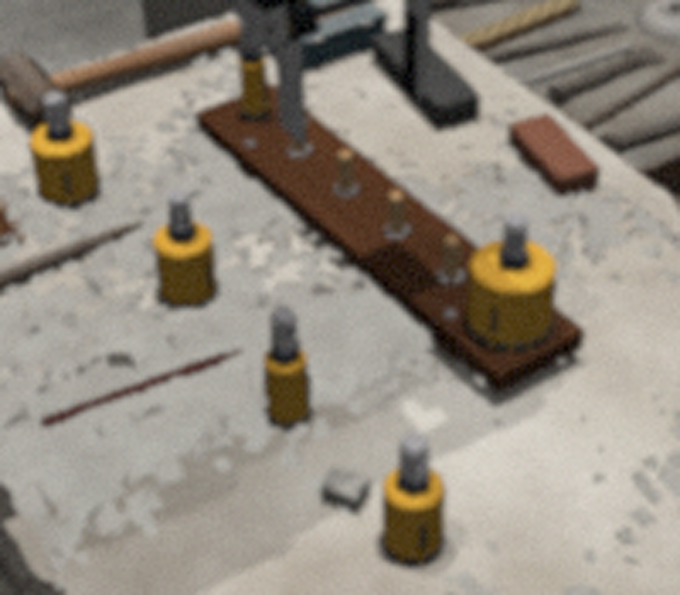

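Run:
```python
from h import *
S,D,W=load('scene0'),load('side0'),load('wrist0')
s=lambda p:(154+(p[0]+.5)/3-.5,140+(p[1]+.5)/3-.5)
d=lambda p:(175+(p[0]+.5)/3.4-.5,140+(p[1]+.5)/3.4-.5)
w=lambda p:((p[0]+.5)*.7-.5,(p[1]+.5)*.7-.5)
sp=dict(A=(46,99),B=(197,187),C=(330,291),D=(507,412),b66=(595,187),p2=(379,156),p3=(442,192),p4=(511,231))
dp=dict(A=(57,98),B=(180,206),C=(284,315),D=(414,443),b66=(516,226),p2=(345,153),p3=(396,196),p4=(450,240))
wp=dict(p2=(513,77),p3=(512,204),p4=(511,320))
for k in sp:
    o=[(S,s(sp[k])),(D,d(dp[k]))]
    print(k,tri(o), tri(o+[(W,w(wp[k]))]) if k in wp else '')
    if k in 'ABCD' : print('   at .104',atz(S,s(sp[k]),.104),atz(D,d(dp[k]),.104))
    elif k[0]=='p': print('  at .074',atz(S,s(sp[k]),.074),atz(D,d(dp[k]),.074),atz(W,w(wp[k]),.074))
print('p1',atz(S,s((321,122)),.074),'b26',atz(S,s((266,22)),.138))
# widths of tubes in scene at mid-tube
for k,L in dict(A=((17,180),(94,180)),B=((167,275),(236,275)),C=((306,390),(358,390)),D=((466,520),(538,520))).items():
    X=atz(S,s(sp[k]),.104); c=np.array(S['origin']); r=np.linalg.norm([X[0]-c[0],X[1]-c[1],.035-c[2]])
    a,b=ray(S,s(L[0]))[1],ray(S,s(L[1]))[1]; print(k,'diam mm',1e3*r*np.arccos(a@b))
```

```text
A (array([0.4315, 0.3121, 0.0963]), [np.float64(0.3), np.float64(0.3)]) 
   at .104 [0.4252 0.2956 0.104 ] [0.4273 0.3007 0.104 ]
B (array([0.4407, 0.0904, 0.1113]), [np.float64(0.4), np.float64(0.4)]) 
   at .104 [0.447  0.1031 0.104 ] [0.4449 0.0989 0.104 ]
C (array([ 0.45  , -0.0538,  0.0986]), [np.float64(0.1), np.float64(0.1)]) 
   at .104 [ 0.4452 -0.0611  0.104 ] [ 0.447  -0.0592  0.104 ]
D (array([ 0.4536, -0.2158,  0.1036]), [np.float64(0.6), np.float64(0.6)]) 
   at .104 [ 0.4533 -0.217   0.104 ] [ 0.4532 -0.2154  0.104 ]
b66 (array([ 0.6176, -0.1065,  0.1416]), [np.float64(0.0), np.float64(0.0)]) 
p2 (array([0.6218, 0.1337, 0.0645]), [np.float64(1.5), np.float64(1.5)]) (array([0.6171, 0.126 , 0.0699]), [np.float64(1.5), np.float64(2.0), np.float64(0.8)])
  at .074 [0.6111 0.1167 0.074 ] [0.6142 0.1239 0.074 ] [0.6168 0.1248 0.074 ]
p3 (array([0.6207, 0.0531, 0.0683]), [np.float64(1.3), np.float64(1.3)]) (array([0.6207, 0.0524, 0.0687]), [np.float64(1.0), np.float64(1.6), np.float64(0.8)])
  at .074 [0.6142 0.0431 0.074 ] [0.616  0.0482 0.074 ] [0.6203 0.0523 0.074 ]
p4 (array([ 0.6228, -0.0218,  0.0696]), [np.float64(1.7), np.float64(1.7)]) (array([ 0.6234, -0.0222,  0.0699]), [np.float64(1.4), np.float64(2.3), np.float64(1.6)])
  at .074 [ 0.6177 -0.0297  0.074 ] [ 0.619  -0.0243  0.074 ] [ 0.6238 -0.0218  0.074 ]
p1 [0.6088 0.192  0.074 ] b26 [0.6027 0.2598 0.138 ]
A diam mm 59.09247698202462
B diam mm 48.3940709493163
C diam mm 32.69054150707202
D diam mm 39.915597011259145
```

Emit:
{"method": "carry_out", "body": {
  "plan": [
    [[-14,-25,10,0,0,0,94],[-14,-25,10,0,0,0,94],[-14,-25,10,0,0,0,94],[-14,-26,10,0,0,0,94],[0,0,0,0,0,0,94],[0,0,0,0,0,0,94]]
  ]
}}

```text
time_s: 0.65
ee_pos: [0.4483, -0.0564, 0.1654]
eef_rot: [-3.141, -0.0, 1.569]
force: [0.2, -0.5, 0.9]
grip_width: 0.0939
grip_force: 0.0
```

Run:
```python
from h import *
c=snap('wrist','w1'); cv2.imwrite('pics/w1v.png',cv2.resize(c['pixels'][:,:,::-1],(800,600),interpolation=cv2.INTER_CUBIC))
o=telemetry.get_obs(); print(o['ee_pos'],c['origin'],proj(c,[o['ee_pos'],o['ee_pos']-[0,0,.055]]))
```

```text
[ 0.44929456 -0.05612499  0.16584364] [0.44813791 0.01356587 0.34600066] [[279.5 252.9]
 [279.1 224.4]]
```

View pics/w1v.png

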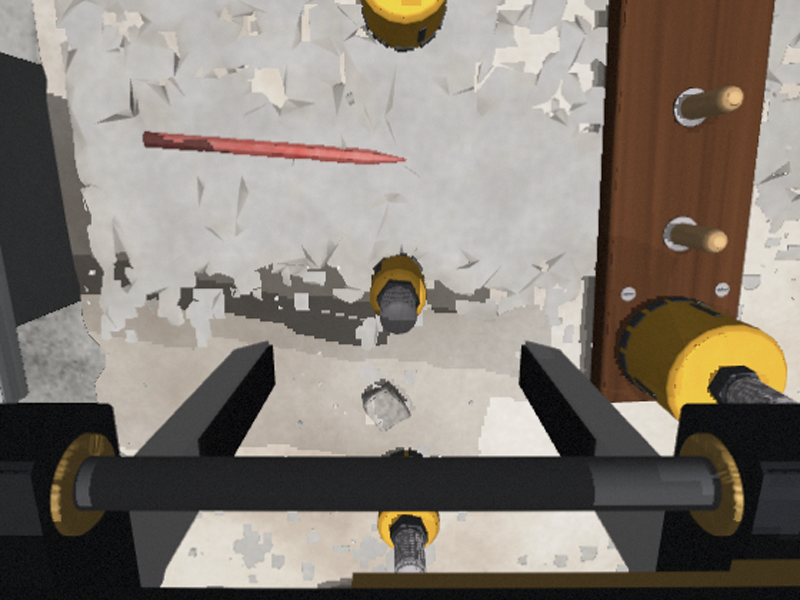

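Run:
```python
from h import *
W0,W=load('wrist0'),load('w1')
w=lambda p:((p[0]+.5)*.7-.5,(p[1]+.5)*.7-.5)
print('C',atz(W,w((400,314)),.104), 'D?',)
print('p3',tri([(W0,w((512,204))),(W,w((733,98)))]),atz(W,w((733,98)),.073))
print('p4',tri([(W0,w((511,320))),(W,w((716,240)))]),atz(W,w((716,240)),.073))
```

```text
C [ 0.4499 -0.0546  0.104 ] D?
p3 (array([0.6204, 0.052 , 0.074 ]), [np.float64(0.4), np.float64(0.4)]) [0.6213 0.0518 0.073 ]
p4 (array([ 0.6239, -0.0217,  0.0728]), [np.float64(0.4), np.float64(0.4)]) [ 0.6236 -0.0213  0.073 ]
```

Emit:
{"method": "carry_out", "body": {
  "plan": [
    [[1,1,30,0,0,0,60],[0,0,30,0,0,0,60],[0,0,20,0,0,0,50],[0,0,10,0,0,0,40],[0,0,0,0,0,0,30],[0,0,0,0,0,0,24],[0,0,0,0,0,0,21],[0,0,0,0,0,0,15],[0,0,0,0,0,0,10],[0,0,0,0,0,0,10],[0,0,0,0,0,0,10],[0,0,0,0,0,0,10]]
  ],
  "squeeze": 25
}}

```text
time_s: 1.7
ee_pos: [0.4501, -0.055, 0.0757]
eef_rot: [3.141, 0.0, 1.571]
force: [0.7, -0.3, -1.6]
grip_width: 0.0187
grip_force: 25.0
```

Emit:
{"method": "carry_out", "body": {
  "plan": [
    [[0,0,-15,0,0,0,10],[0,0,-35,0,0,0,10],[0,0,-35,0,0,0,10],[0,0,-35,0,0,0,10],[25,16,0,0,0,0,10],[25,16,0,0,0,0,10],[25,16,0,0,0,0,10],[25,16,0,0,0,0,10],[25,16,0,0,0,0,10],[25,16,0,0,0,0,10],[25,16,0,0,0,0,10],[25,16,0,0,0,0,10],[25,16,0,0,0,0,10],[18,12,0,0,0,0,10],[10,7,0,0,0,0,10],[0,0,0,0,0,0,10],[0,0,0,0,0,0,10]]
  ]
}}

```text
time_s: 3.12
ee_pos: [0.6127, 0.198, 0.1946]
eef_rot: [-3.14, 0.0, 1.571]
force: [0.0, 0.2, -2.0]
grip_width: 0.0183
grip_force: 25.0
```

Run:
```python
from h import *
S=load('scene0')
c=snap('wrist','w2'); s=snap('scene','s2'); d=snap('side','d2')
o=telemetry.get_obs(); p=o['ee_pos'];print(p,o['eef_rot'],o['grip_width'],o['force'])
im=np.zeros((600,800,3),np.uint8)
def put(c,x0,y0,w,h,f,X,Y):
    a=cv2.resize(c['pixels'][y0:y0+h,x0:x0+w,::-1],None,fx=f,fy=f,interpolation=cv2.INTER_CUBIC); im[Y:Y+a.shape[0],X:X+a.shape[1]]=a
a=proj(s,p)[0].astype(int); b=proj(d,p)[0].astype(int); print(a,b)
put(c,100,120,360,200,2.2,0,0)
put(s,a[0]-50,a[1]-20,130,53,3,0,440); put(d,b[0]-50,b[1]-20,130,53,3,400,440)
cv2.imwrite('pics/w2v.png',im)
```

```text
[0.61268141 0.19715992 0.19554463] [-3.14138514e+00  1.46976256e-04  1.57004287e+00] 0.01800405293135567 [ 0.39577234  0.11796065 -1.03008322]
[259 130] [261 137]
```

View pics/w2v.png

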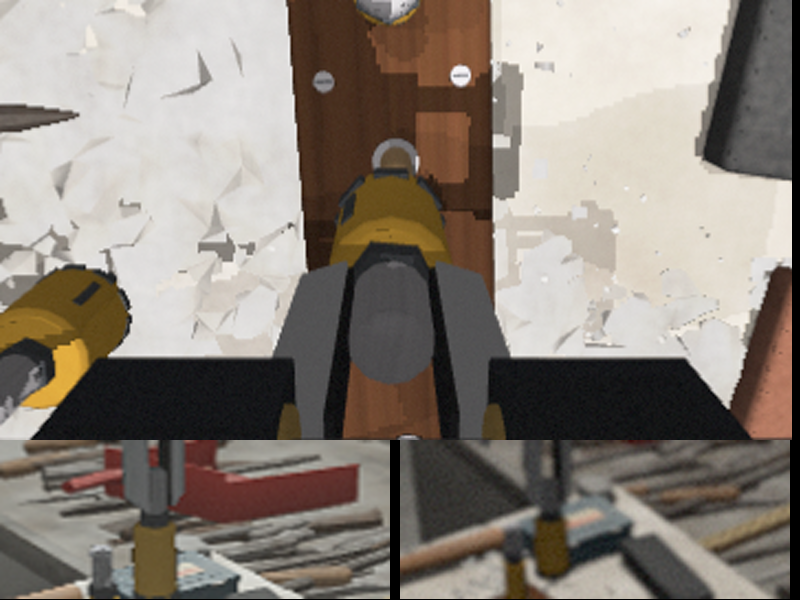

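Run:
```python
from h import *
c=load('w2'); print(atz(c,(279.8,191.8),.034), atz(c,(279.8,195),.034),atz(c,(100+392/2.2,120+340/2.2),.224), c['origin'],proj(c,[[.6133,.1985,.034],[.6133,.1985,.074]]))
```

```text
[0.6147 0.2005 0.034 ] [0.6147 0.1972 0.034 ] [0.6128 0.1987 0.224 ] [0.61251107 0.26809244 0.37519317] [[278.4 193.7]
 [278.5 202.8]]
```

Emit:
{"method": "carry_out", "body": {
  "plan": [
    [[1,1,20,0,0,0,10],[0,0,20,0,0,0,10],[0,0,15,0,0,0,10],[0,0,10,0,0,0,10],[0,0,8,0,0,0,10],[0,0,5,0,0,0,10],[0,0,3,0,0,0,10],[0,0,2,0,0,0,10],[0,0,0,0,0,0,10]]
  ]
}}

```text
time_s: 4.02
ee_pos: [0.6141, 0.199, 0.1127]
eef_rot: [3.141, -0.0, 1.571]
force: [0.5, -0.0, -1.5]
grip_width: 0.0188
grip_force: 25.0
```

Emit:
{"method": "carry_out", "body": {
  "plan": [
    [[0,0,1,0,0,0,10],[0,0,1,0,0,0,10],[0,0,0.5,0,0,0,10],[0,0,0,0,0,0,10]]
  ]
}}

```text
time_s: 4.35
ee_pos: [0.614, 0.199, 0.11]
eef_rot: [3.141, -0.0, 1.571]
force: [0.5, -0.6, -1.5]
grip_width: 0.0184
grip_force: 25.0
```

Emit:
{"method": "carry_out", "body": {
  "plan": [
    [[0,0,0.5,0,0,0,10],[0,0,0.5,0,0,0,10],[0,0,0,0,0,0,10]]
  ]
}}

```text
time_s: 4.6
ee_pos: [0.6142, 0.1991, 0.1097]
eef_rot: [3.141, -0.0, 1.571]
force: [-1.7, -0.5, 4.8]
grip_width: 0.0185
grip_force: 25.0
```

Emit:
{"method": "carry_out", "body": {
  "plan": [
    [[0,0,0,0,0,0,24],[0,0,0,0,0,0,34],[0,0,0,0,0,0,40],[0,0,-5,0,0,0,40],[0,0,-20,0,0,0,40],[0,0,-30,0,0,0,40],[0,0,-30,0,0,0,60],[-33,-13,0,0,0,0,60],[-33,-13,0,0,0,0,60],[-33,-13,0,0,0,0,60],[-33,-13,0,0,0,0,60],[-33,-13,0,0,0,0,60],[-33,-13,0,0,0,0,60],[-33,-13,0,0,0,0,60],[-33,-13,0,0,0,0,60],[-33,-13,0,0,0,0,60],[-33,-13,0,0,0,0,60],[-33,-13,10,0,0,0,60],[-33,-13,10,0,0,0,60],[-17,-3,10,0,0,0,80],[0,0,0,0,0,0,80]]
  ]
}}

```text
invalid input at $.plan[0]: expected 1 to 20 rows
```

Emit:
{"method": "carry_out", "body": {
  "plan": [
    [[0,0,0,0,0,0,24],[0,0,0,0,0,0,34],[0,0,0,0,0,0,40],[0,0,-5,0,0,0,40],[0,0,-20,0,0,0,40],[0,0,-30,0,0,0,40],[0,0,-30,0,0,0,60]]
  ]
}}

```text
time_s: 5.18
ee_pos: [0.6136, 0.1989, 0.1947]
eef_rot: [-3.14, 0.0, 1.571]
force: [0.2, 0.0, 0.1]
grip_width: 0.0436
grip_force: 0.0
```

Emit:
{"method": "carry_out", "body": {
  "plan": [
    [[-33,-13,0,0,0,0,60],[-33,-13,0,0,0,0,60],[-33,-13,0,0,0,0,60],[-33,-13,0,0,0,0,60],[-33,-13,0,0,0,0,60],[-33,-13,0,0,0,0,60],[-33,-13,0,0,0,0,60],[-33,-13,0,0,0,0,60],[-33,-13,0,0,0,0,60],[-33,-13,0,0,0,0,60],[-33,-13,10,0,0,0,60],[-33,-13,10,0,0,0,60],[-17,-3,10,0,0,0,80],[0,0,0,0,0,0,80],[0,0,0,0,0,0,80]]
  ]
}}

```text
time_s: 6.43
ee_pos: [0.4548, -0.2144, 0.164]
eef_rot: [-3.141, -0.0, 1.569]
force: [-0.5, 0.9, -0.2]
grip_width: 0.0765
grip_force: 0.0
```

```bash
cat >> h.py <<'E'
def look(tag):
    c=snap('wrist',tag); s=snap('scene',tag+'s'); o=telemetry.get_obs(); p=o['ee_pos']; print(p,o['eef_rot'],o['grip_width'],o['force'])
    im=np.zeros((600,800,3),np.uint8)
    im[:390]=cv2.resize(c['pixels'][130:325,80:480,::-1],None,fx=2,fy=2,interpolation=cv2.INTER_CUBIC)
    im[390:,:666]=cv2.resize(s['pixels'][135:240,154:487,::-1],None,fx=2,fy=2,interpolation=cv2.INTER_CUBIC)
    cv2.imwrite(f'pics/{tag}v.png',im)
w2=lambda u,v:(80+(u+.5)/2-.5,130+(v+.5)/2-.5)
E
python3 -c "
from h import *
look('w3')"
```

```text
[ 0.4554611  -0.21334847  0.16457002] [3.14094353e+00 2.24885647e-04 1.57132739e+00] 0.07945847045932995 [ 0.14663078  0.58182158 -0.76855228]
```

View pics/w3v.png

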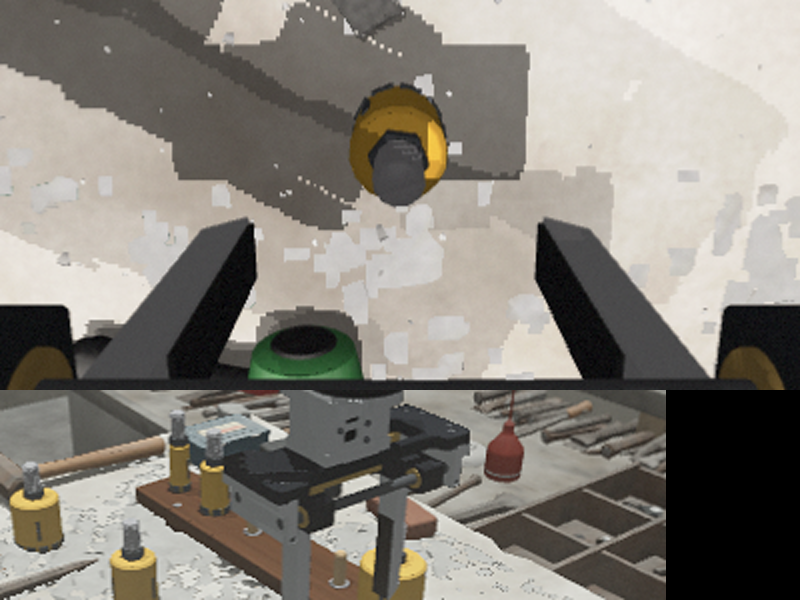

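```bash
python3 -c "
from h import *
c=load('w3'); print(atz(c,w2(400,179),.104),c['origin'])"
```

```text
[ 0.4562 -0.2119  0.104 ] [ 0.45459531 -0.14443244  0.34459684]
```

Emit:
{"method": "carry_out", "body": {
  "plan": [
    [[2,1,30,0,0,0,60],[0,0,30,0,0,0,60],[0,0,20,0,0,0,50],[0,0,9,0,0,0,40],[0,0,0,0,0,0,30],[0,0,0,0,0,0,24],[0,0,0,0,0,0,21],[0,0,0,0,0,0,15],[0,0,0,0,0,0,10],[0,0,0,0,0,0,10],[0,0,0,0,0,0,10],[0,0,0,0,0,0,10]]
  ],
  "squeeze": 25
}}

```text
time_s: 7.53
ee_pos: [0.4563, -0.2122, 0.0757]
eef_rot: [3.141, 0.001, 1.571]
force: [-1.4, 0.8, 7.0]
grip_width: 0.0187
grip_force: 25.0
```

Emit:
{"method": "carry_out", "body": {
  "plan": [
    [[0,0,-10,0,0,0,10],[0,0,-40,0,0,0,10],[0,0,-40,0,0,0,10],[0,0,-40,0,0,0,10],[29,14,0,0,0,0,10],[29,14,0,0,0,0,10],[29,14,0,0,0,0,10],[29,14,0,0,0,0,10],[29,14,0,0,0,0,10],[29,14,0,0,0,0,10],[29,14,0,0,0,0,10],[29,14,0,0,0,0,10],[29,14,0,0,0,0,10],[29,14,0,0,0,0,10],[29,14,0,0,0,0,10],[12,4,5,0,0,0,10],[6.5,2.5,5,0,0,0,10],[0,0,0,0,0,0,10],[0,0,0,0,0,0,10]]
  ]
}}

```text
time_s: 9.12
ee_pos: [0.616, 0.1246, 0.1945]
eef_rot: [-3.14, 0.0, 1.57]
force: [0.2, 0.0, -2.1]
grip_width: 0.0186
grip_force: 25.0
```

```bash
python3 -c "
from h import *
look('w4')
c=load('w4');print(proj(c,[[.6165,.1255,.034],[.6165,.1255,.074]]))"
```

```text
[0.61630564 0.12418805 0.1953584 ] [3.14143476e+00 1.78998898e-04 1.56951389e+00] 0.018506063588091922 [-0.67157553 -0.52706669 -1.71222786]
[[278.3 193.3]
 [278.3 202.4]]
```

View pics/w4v.png

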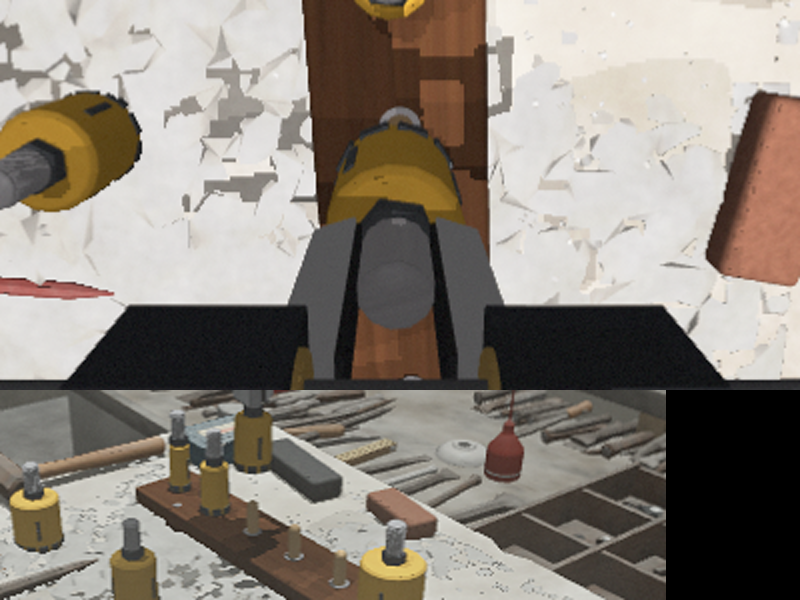

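Emit:
{"method": "carry_out", "body": {
  "plan": [
    [[1,1,20,0,0,0,10],[0,0,20,0,0,0,10],[0,0,15,0,0,0,10],[0,0,10,0,0,0,10],[0,0,8,0,0,0,10],[0,0,5,0,0,0,10],[0,0,3,0,0,0,10],[0,0,2,0,0,0,10],[0,0,1,0,0,0,10],[0,0,0,0,0,0,10]]
  ]
}}

```text
time_s: 10.05
ee_pos: [0.6176, 0.1265, 0.1113]
eef_rot: [3.141, -0.0, 1.571]
force: [0.1, -0.3, -2.8]
grip_width: 0.0187
grip_force: 25.0
```

Emit:
{"method": "carry_out", "body": {
  "plan": [
    [[0,0,0.5,0,0,0,10],[0,0,0.5,0,0,0,10],[0,0,0.5,0,0,0,10],[0,0,0,0,0,0,10]]
  ]
}}

```text
time_s: 10.38
ee_pos: [0.6176, 0.1266, 0.1098]
eef_rot: [3.141, -0.0, 1.571]
force: [-0.6, -0.5, -0.5]
grip_width: 0.0182
grip_force: 25.0
```

Emit:
{"method": "carry_out", "body": {
  "plan": [
    [[0,0,0.5,0,0,0,10],[0,0,0,0,0,0,10],[0,0,0,0,0,0,24],[0,0,0,0,0,0,34],[0,0,0,0,0,0,40],[0,0,-5,0,0,0,40],[0,0,-20,0,0,0,40],[0,0,-30,0,0,0,40],[0,0,-30,0,0,0,60],[-4,-28,0,0,0,0,80],[-4,-28,0,0,0,0,80],[-4,-28,0,0,0,0,80],[-4,-28,0,0,0,0,80],[-4,-28,15,0,0,0,80],[0,-20,15,0,0,0,80],[0,-10,0,0,0,0,80],[0,0,0,0,0,0,80],[0,0,0,0,0,0,80]]
  ]
}}

```text
time_s: 11.88
ee_pos: [0.448, 0.1066, 0.1648]
eef_rot: [3.14, -0.0, 1.571]
force: [-0.4, -0.3, 0.2]
grip_width: 0.0798
grip_force: 0.0
```

```bash
python3 -c "
from h import *
look('w5')"
```

```text
[0.44850524 0.10655832 0.16455585] [ 3.14030825e+00 -1.64346984e-04  1.57073997e+00] 0.08003569988076469 [-0.21657997 -0.30092602 -0.58321215]
```

View pics/w5v.png

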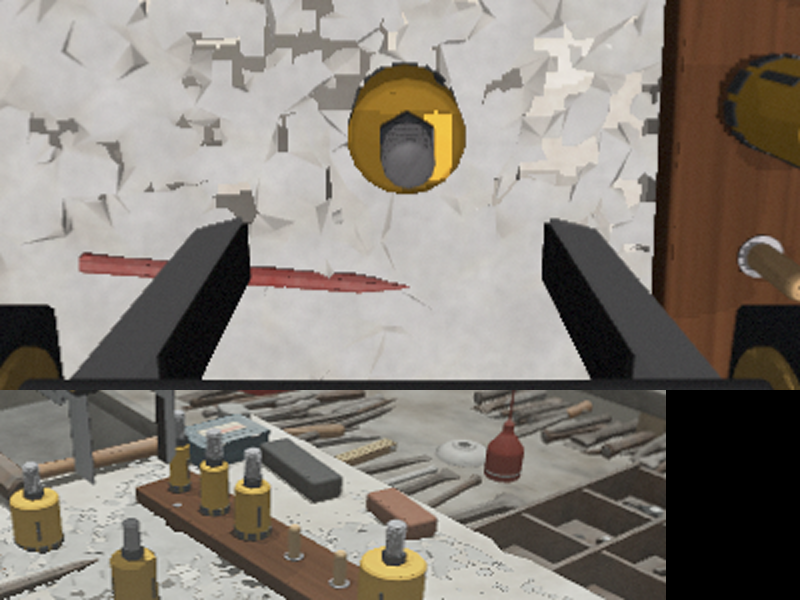

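```bash
python3 -c "
from h import *
c=load('w5'); print(atz(c,w2(408,161),.104),c['origin'])"
```

```text
[0.4524 0.1155 0.104 ] [0.44740161 0.17654714 0.34538378]
```

Emit:
{"method": "carry_out", "body": {
  "plan": [
    [[9,4,30,0,0,0,60],[0,0,30,0,0,0,60],[0,0,20,0,0,0,50],[0,0,9,0,0,0,40],[0,0,0,0,0,0,30],[0,0,0,0,0,0,24],[0,0,0,0,0,0,21],[0,0,0,0,0,0,15],[0,0,0,0,0,0,10],[0,0,0,0,0,0,10],[0,0,0,0,0,0,10],[0,0,0,0,0,0,10]]
  ],
  "squeeze": 25
}}

```text
time_s: 12.98
ee_pos: [0.452, 0.1156, 0.0756]
eef_rot: [3.14, -0.0, 1.571]
force: [1.1, -0.2, 6.0]
grip_width: 0.0186
grip_force: 25.0
```

Emit:
{"method": "carry_out", "body": {
  "plan": [
    [[0,0,-10,0,0,0,10],[0,0,-35,0,0,0,10],[0,0,-35,0,0,0,10],[0,0,-35,0,0,0,10],[-20,10,-25,0,0,0,10],[-20,20,-10,0,0,0,10],[-15,28,0,0,0,0,10],[-8.5,28,0,0,0,0,10],[0,28,0,0,0,0,10],[0,28,0,0,0,0,10],[0,18,10,0,0,0,10],[0,8.5,20,0,0,0,10],[0,0,0,0,0,0,10],[0,0,0,0,0,0,10]]
  ]
}}

```text
time_s: 14.15
ee_pos: [0.6191, 0.052, 0.1942]
eef_rot: [-3.138, 0.0, 1.571]
force: [0.0, -0.4, -1.6]
grip_width: 0.0187
grip_force: 25.0
```

```bash
python3 -c "
from h import *
look('w6')
c=load('w6');print(proj(c,[[.6208,.052,.034],[.6208,.052,.074]]))"
```

```text
[0.61960755 0.05208914 0.19631792] [ 3.14082482e+00 -5.20756616e-05  1.57091655e+00] 0.01863130066372898 [-0.76860767 -0.70658858 -2.0354532 ]
[[279.8 194.4]
 [279.9 203.5]]
```

View pics/w6v.png

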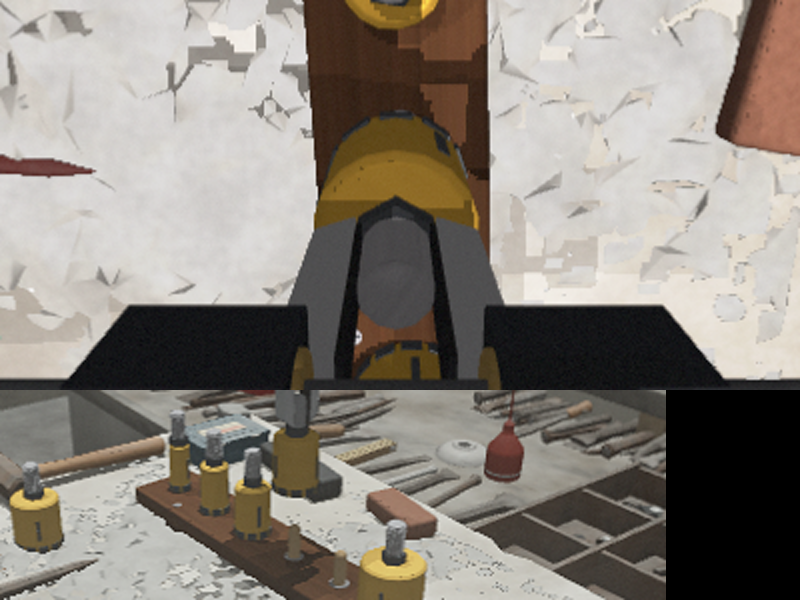

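Emit:
{"method": "carry_out", "body": {
  "plan": [
    [[0,1,20,0,0,0,10],[0,0,20,0,0,0,10],[0,0,15,0,0,0,10],[0,0,10,0,0,0,10],[0,0,8,0,0,0,10],[0,0,5,0,0,0,10],[0,0,3,0,0,0,10],[0,0,2,0,0,0,10],[0,0,1,0,0,0,10],[0,0,0.5,0,0,0,10],[0,0,0,0,0,0,10]]
  ]
}}

```text
time_s: 15.17
ee_pos: [0.6211, 0.052, 0.1108]
eef_rot: [3.141, -0.0, 1.571]
force: [-0.3, 1.4, -3.3]
grip_width: 0.0183
grip_force: 25.0
```

Emit:
{"method": "carry_out", "body": {
  "plan": [
    [[0,0,0.5,0,0,0,10],[0,0,0.5,0,0,0,10],[0,0,0.5,0,0,0,10],[0,0,0,0,0,0,10]]
  ]
}}

```text
time_s: 15.5
ee_pos: [0.6214, 0.052, 0.1097]
eef_rot: [3.14, -0.0, 1.571]
force: [-0.7, -0.2, 4.9]
grip_width: 0.0186
grip_force: 25.0
```

Emit:
{"method": "carry_out", "body": {
  "plan": [
    [[0,0,0,0,0,0,24],[0,0,0,0,0,0,34],[0,0,0,0,0,0,40],[0,0,-5,0,0,0,40],[0,0,-20,0,0,0,40],[0,0,-30,0,0,0,40],[0,0,-30,0,0,0,60],[26,-19,0,0,0,0,80],[26,-19,0,0,0,0,80],[26,-19,0,0,0,0,80],[26,-19,0,0,0,0,80],[26,-19,0,0,0,0,80],[26,-19,0,0,0,0,80],[26,-19,0,0,0,0,80],[26,-19,10,0,0,0,80],[26,-19,10,0,0,0,80],[18,-12,10,0,0,0,80],[10,-6,0,0,0,0,80],[0,0,0,0,0,0,80],[0,0,0,0,0,0,80]]
  ]
}}

```text
time_s: 17.17
ee_pos: [0.4325, 0.3139, 0.1647]
eef_rot: [3.141, -0.0, 1.571]
force: [1.0, -0.5, 0.3]
grip_width: 0.0801
grip_force: 0.0
```

```bash
python3 -c "
from h import *
look('w7')"
```

```text
[0.43297381 0.31323029 0.1646422 ] [ 3.14066803e+00 -3.76966513e-04  1.56976374e+00] 0.08022522052301609 [-0.18051481  0.76917585 -0.39690216]
```

View pics/w7v.png

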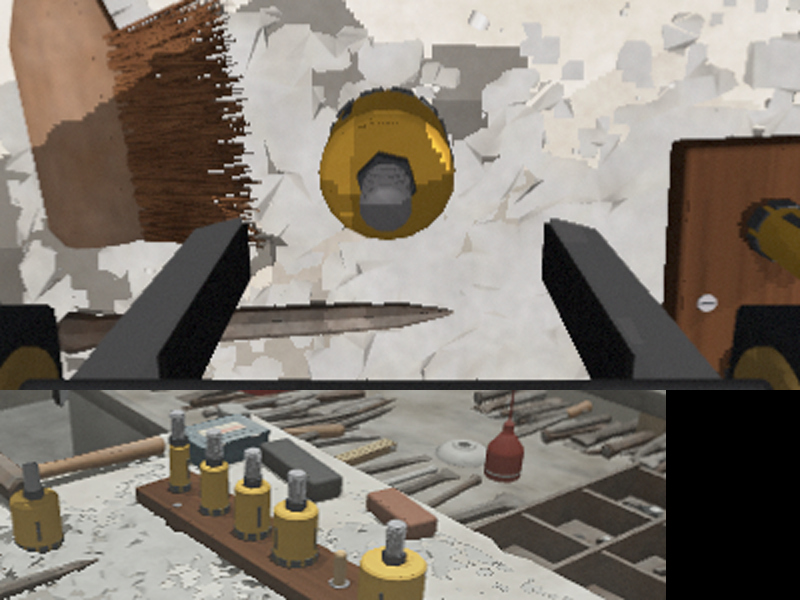

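```bash
python3 -c "
from h import *
c=load('w7'); print(atz(c,w2(386,205),.104),c['origin'])"
```

```text
[0.429  0.3064 0.104 ] [0.43198335 0.38383924 0.34530473]
```

Emit:
{"method": "carry_out", "body": {
  "plan": [
    [[-7.5,-3.5,30,0,0,0,60],[0,0,30,0,0,0,60],[0,0,20,0,0,0,50],[0,0,9,0,0,0,40],[0,0,0,0,0,0,30],[0,0,0,0,0,0,24],[0,0,0,0,0,0,21],[0,0,0,0,0,0,15],[0,0,0,0,0,0,10],[0,0,0,0,0,0,10],[0,0,0,0,0,0,10],[0,0,0,0,0,0,10]]
  ],
  "squeeze": 28
}}

```text
time_s: 18.27
ee_pos: [0.4289, 0.3067, 0.0757]
eef_rot: [3.14, -0.001, 1.571]
force: [0.1, -0.8, 7.9]
grip_width: 0.0185
grip_force: 28.0
```

Emit:
{"method": "carry_out", "body": {
  "plan": [
    [[0,0,-10,0,0,0,10],[0,0,-35,0,0,0,10],[0,0,-35,0,0,0,10],[0,0,-35,0,0,0,10],[-15,5,-30,0,0,0,10],[-30,5,-10,0,0,0,10],[-33,5,0,0,0,0,10],[-33,5,0,0,0,0,10],[-33,10,0,0,0,0,10],[-33,10,0,0,0,0,10],[-33,15,0,0,0,0,10],[-33,20,0,0,0,0,10],[-33,20,0,0,0,0,10],[-25,25,0,0,0,0,10],[-20,25,0,0,0,0,10],[-8,25,0,0,0,0,10],[0,15,0,0,0,0,10],[0,10,0,0,0,0,10],[0,0,0,0,0,0,10],[0,0,0,0,0,0,10]]
  ]
}}

```text
time_s: 19.93
ee_pos: [0.6231, -0.0224, 0.2297]
eef_rot: [-3.141, -0.0, 1.571]
force: [-0.4, -0.0, -2.1]
grip_width: 0.0185
grip_force: 28.0
```

```bash
python3 -c "
from h import *
look('w8')
c=load('w8');print(c['origin'])"
```

```text
[ 0.62283003 -0.02229945  0.23021656] [-3.14133086e+00 -3.76241638e-05  1.57108603e+00] 0.018558528468638334 [ 0.04410284 -0.89645994 -2.19137654]
[0.62294694 0.0475823  0.4102871 ]
```

View pics/w8v.png

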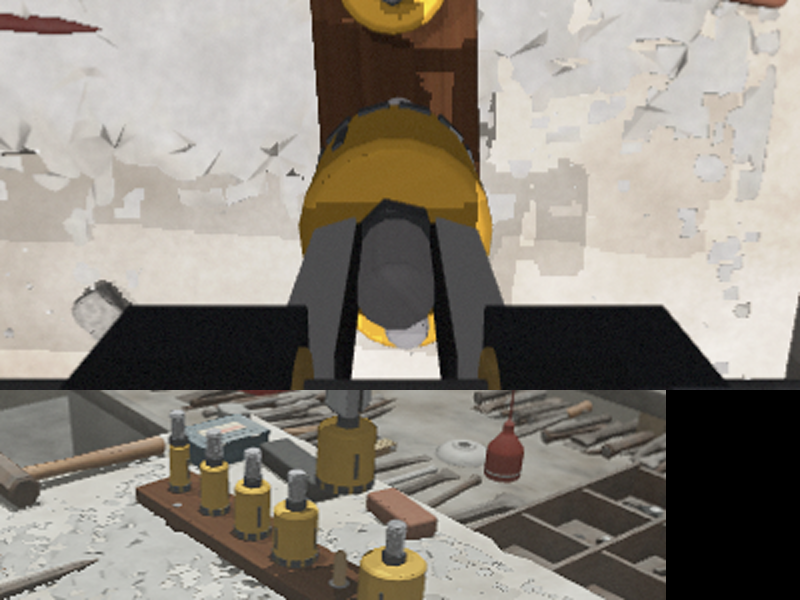

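Emit:
{"method": "carry_out", "body": {
  "plan": [
    [[0,0.5,20,0,0,0,10],[0,0,20,0,0,0,10],[0,0,20,0,0,0,10],[0,0,20,0,0,0,10],[0,0,14,0,0,0,10],[0,0,10,0,0,0,10],[0,0,7,0,0,0,10],[0,0,4,0,0,0,10],[0,0,3,0,0,0,10],[0,0,1,0,0,0,10],[0,0,0.5,0,0,0,10],[0,0,0,0,0,0,10]]
  ]
}}

```text
time_s: 21.03
ee_pos: [0.6242, -0.0225, 0.1109]
eef_rot: [3.141, 0.0, 1.571]
force: [0.5, -1.2, -2.4]
grip_width: 0.0185
grip_force: 28.0
```

Emit:
{"method": "carry_out", "body": {
  "plan": [
    [[0,0,0.5,0,0,0,10],[0,0,0,0,0,0,10]]
  ]
}}

```text
time_s: 21.2
ee_pos: [0.6241, -0.0225, 0.1102]
eef_rot: [3.141, 0.0, 1.571]
force: [0.0, 0.2, -3.0]
grip_width: 0.0188
grip_force: 28.0
```

Emit:
{"method": "carry_out", "body": {
  "plan": [
    [[0,0,0.5,0,0,0,10],[0,0,0.5,0,0,0,10],[0,0,0,0,0,0,10]]
  ]
}}

```text
time_s: 21.45
ee_pos: [0.6242, -0.0226, 0.1098]
eef_rot: [3.141, 0.0, 1.571]
force: [-2.5, 0.1, 3.9]
grip_width: 0.0187
grip_force: 28.0
```

Contact; release, rise and back off, then check.

Emit:
{"method": "carry_out", "body": {
  "plan": [
    [[0,0,0,0,0,0,24],[0,0,0,0,0,0,34],[0,0,0,0,0,0,40],[0,0,-5,0,0,0,40],[0,0,-20,0,0,0,40],[0,0,-30,0,0,0,40],[0,0,-35,0,0,0,60],[20,-20,-20,0,0,0,60],[20,-20,-20,0,0,0,60],[20,-20,-20,0,0,0,60],[0,0,0,0,0,0,60],[0,0,0,0,0,0,60],[0,0,0,0,0,0,60]]
  ]
}}

```text
time_s: 22.53
ee_pos: [0.5641, 0.0373, 0.2587]
eef_rot: [-3.141, 0.0, 1.571]
force: [-0.5, 0.3, -0.3]
grip_width: 0.06
grip_force: 0.0
```

```bash
python3 -c "
from h import *
look('w9')
a=load('w9')['pixels'][:,:,::-1];b=load('w9s')['pixels'][110:320,150:430,::-1]
im=np.zeros((600,800,3),np.uint8); im[:300,:400]=cv2.resize(a,(400,300)); im[180:600,240:800]=cv2.resize(b,(560,420)); cv2.imwrite('pics/fin.png',im)"
```

```text
[0.56414355 0.03687188 0.25785314] [-3.13987522e+00  1.03411245e-04  1.57003694e+00] 0.06019142824479664 [ 0.37891757  0.88024602 -0.4750138 ]
```

View pics/fin.png

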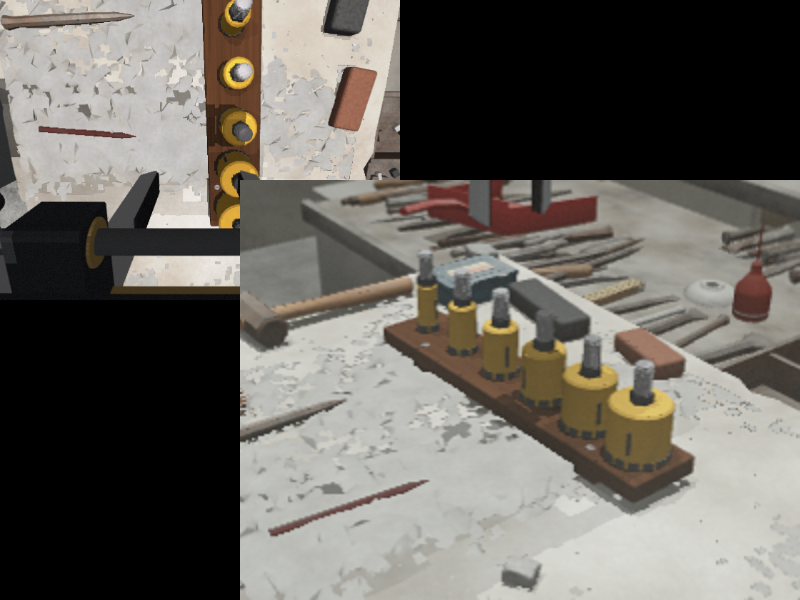

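All six stand upright in order of diameter on the board.

```bash
python3 -c "
from station import ctrl
print(ctrl.hand_in())"
```

```text
the job is handed in; nothing more can be done
None
```

The four loose bits are on the inner pegs in diameter order (34, 42, 50, 58 mm), upright in the last camera picture, and the job was handed in at about 23 s; the system gave no pass or fail verdict.

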